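Swap four mixed-up canister lids back to their own canisters

ROBOT

A 7-joint arm with a two-finger parallel gripper is mounted at the origin on a cart in front of the work surface, level with it; the furniture and walls round the work are solid. World frame = base frame: x ahead of the robot, y to its left, z up, the work surface at z = 0. Lengths are in mm, angles in rad, forces in N, time in s.
With the tool pointing down it reaches from about 350 to 775 mm from the base axis. Payload 3.1 kg.
Tool frame: the origin (TCP) lies between the finger pads; the fingertips stand 11 mm ahead of it and the grasp point (between the pads) lies 8 mm behind it; z points along the fingers, y is the direction in which the jaws open and shut (so a half turn about z gives the same grasp; the last joint's range is limited). The gripper opens to 85 mm and grips with 20 to 120 N. Pads are 22 mm wide; open, the fingers measure 114 mm over their backs; the gripper's body (76 mm by 85 mm) begins 54 mm behind the grasp point. The pads swing forward as they close: fully open they stand 13 mm farther back than shut.
Start: joints at [-1.287, 0.311, 0.014, 1.512, -0.004, 1.319, -0.027], TCP at [176.01, 521.093, 242.304] pointing down, gripper open.
Joint ranges: [-2.7, 2.7], [-0.3, 1.91], [-1.27, 1.3], [0.12, 2.57], [-1.44, 4.58], [0.2, 2.03], [-3.05, 3.05]. Speed limits (rad/s): [2.79, 2.79, 3.14, 3.14, 3.14, 3.14, 3.14].

INTERFACE

Orientations are given as a unit quaternion [x, y, z, w].
In Python, from cell import manip, grab_frame, camera_params, finish_job gives the robot as it stands. The module is installed in compiled form; this text tells all that it offers.
- The arm moves only by the shell command python3 -m crank 'ROWS' [FORCE]. ROWS is JSON, a list of rows, each a list of 3 entries, a list of its own where there are three numbers: the shift along the tool's x, y, z in mm, then the turn, a rotation vector about the tool's x, y, z in degrees, then the finger opening in mm, from 0 to 85.4. In form: [[[dx, dy, dz], [wx, wy, wz], hand], ...]. A call has 1 to 8 rows; each row shifts and turns the commanded pose from where the row before left it, along the tool's axes as they then stand; what a row does not reach is not made up. A row lasts 1/12 s, in which the tool goes at most 41.7 mm and 7.16 degrees, less where a joint would pass 70% of its speed; a pose out of reach is approached as far as the arm can. A call with a gripper value outside its range is refused whole. The fingers move at their own pace and stop on an object; FORCE is the grip in N (left out, the last holds). Time passes only in rows, so rows that do not move let the fingers close. It gives the time, the measured TCP pose, the force and the opening at its end, in the units of the state.
- manip.get_state(): the state, without advancing time (a new reading comes with each control period).
- grab_frame(name): name is "scene" or "top"; returns (picture, depth): 480x640x3 uint8, red, green, blue; 480x640 float32, mm along the optical axis (not along the pixel's ray), 0 where there is no reading.
- camera_params(name): a dict with "fx", "fy", "cx", "cy" (pixels), "view" (4x4, takes a point from world to camera coordinates). Camera axes: x right, y up, looking along -z (the intrinsics and any distortion apply to the point x, -y, -z); pixel columns grow to the right and rows downward; lengths in mm; the calibration is good to about 2 mm. A picture is of the moment at which its call begins. camera_params takes no time and is no camera call.
- finish_job(): hands the job in, once; it reports no verdict.
The state is a dict: "time_s": time; "joint_positions": joint angles; "qd": joint speeds; "joint_torque": joint torques, N m; "tcp_pos": TCP position; "orientation": TCP orientation; "wrist_force": force on the tool from outside, world axes, zero at the start; "wrist_torque": the same for the moment, N m; "opening": finger opening in mm.
Only numpy, scipy, OpenCV 4.12 (cv2) and the standard library are available. Lean on these libraries where they do the work, as an engineer would, in place of code of your own. Each camera call takes 0.05 s, during which the arm holds its last target.

TASK

The lids of the four storage canisters were mixed up after washing: put every lid on the canister of its own colour, so that each sits level and fully home in its mouth. Park a lid on the cork trivet, or another free spot, whenever you need one. Leave the canisters standing where they are, set the lids down rather than drop them, and do not disturb the mug.

Things in the scene. Friction and masses are not known exactly. Their poses are not given: they have to be found in the camera images.
- lid_red_knob (a point): lid with brick-red glazed top, 79 mm across, round, 160 g, for the brick-red canister. Point: middle of its round pale wooden knob (27 mm across; top 12 mm above, foot 12 mm below the point); z is the lid's up. Underside of its flange, which rests on the rim: 24 mm below the point. Tapered plug under it: 10 mm deep, 64 mm across narrowing to 49. Put down on a flat surface, the point is 34 mm above it
- lid_yellow_knob (a point): lid with mustard-yellow glazed top, 79 mm across, round, 160 g, for the mustard-yellow canister. Point: middle of its round pale wooden knob (27 mm across; top 12 mm above, foot 12 mm below the point); z is the lid's up. Underside of its flange, which rests on the rim: 24 mm below the point. Tapered plug under it: 10 mm deep, 64 mm across narrowing to 49. Put down on a flat surface, the point is 34 mm above it
- lid_green_knob (a point): lid with dark-green glazed top, 79 mm across, round, 160 g, for the dark-green canister. Point: middle of its round pale wooden knob (27 mm across; top 12 mm above, foot 12 mm below the point); z is the lid's up. Underside of its flange, which rests on the rim: 24 mm below the point. Tapered plug under it: 10 mm deep, 64 mm across narrowing to 49. Put down on a flat surface, the point is 34 mm above it
- lid_blue_knob (a point): lid with blue glazed top, 79 mm across, round, 160 g, for the blue canister. Point: middle of its round pale wooden knob (27 mm across; top 12 mm above, foot 12 mm below the point); z is the lid's up. Underside of its flange, which rests on the rim: 24 mm below the point. Tapered plug under it: 10 mm deep, 64 mm across narrowing to 49. Put down on a flat surface, the point is 34 mm above it
- can_red_mouth (a point): centre of the mouth, at rim height, of the brick-red glazed stoneware canister: round-shouldered pot 102 mm across, 86 mm high, mouth 69 mm across, 600 g, loose on the worktop; z is up. At the start another colour's lid sits on it. A seated lid's knob point is 24 mm above this point, with 2 to 3 mm of sideways play
- can_yellow_mouth (a point): centre of the mouth, at rim height, of the mustard-yellow glazed stoneware canister: round-shouldered pot 102 mm across, 86 mm high, mouth 69 mm across, 600 g, loose on the worktop; z is up. At the start another colour's lid sits on it. A seated lid's knob point is 24 mm above this point, with 2 to 3 mm of sideways play
- can_green_mouth (a point): centre of the mouth, at rim height, of the dark-green glazed stoneware canister: round-shouldered pot 102 mm across, 86 mm high, mouth 69 mm across, 600 g, loose on the worktop; z is up. At the start another colour's lid sits on it. A seated lid's knob point is 24 mm above this point, with 2 to 3 mm of sideways play
- can_blue_mouth (a point): centre of the mouth, at rim height, of the blue glazed stoneware canister: round-shouldered pot 102 mm across, 86 mm high, mouth 69 mm across, 600 g, loose on the worktop; z is up. At the start another colour's lid sits on it. A seated lid's knob point is 24 mm above this point, with 2 to 3 mm of sideways play
- trivet_top (a point): centre of the upper face of a flat round cork trivet, 132 mm across, 6 mm thick, fixed to the worktop, empty at the start: a free spot to park a lid on
- mug_middle (a point): middle of a white dotted mug (92 mm across, 93 mm high, handle reaching 82 mm from this point), half-way up; it stands loose near the work and is not part of the job
There are look-alikes about, which are no part of the job. What is shaped like the part that bears can_red_mouth but pink is not meant.

How it is judged:
By the outcome, as a careful person would: the job done as asked, in the order asked, and still so for the second after the job is handed in, with the robot touching nothing.
It also fails if it takes over 120 s, if anything falls off the work surface, if the arm or the gripper's body presses on something with over 40 N, if the wrist force passes 120 N, or if a joint passes its speed limit or range.

## Working session

There is one attempt and no reset: what is moved stays moved. The work goes in short steps, Python scripts to look and compute and a shell command to move; the robot and the scene stay as the last step left them, time stands still between calls to the robot, and variables do not carry over. Pictures are saved under pics/ and viewed, and the job is handed in when it is done.

```bash
mkdir -p pics; cat > h.py <<'E'
import numpy as np, cv2
from cell import manip, grab_frame, camera_params
def snap(n):
    return grab_frame(n)
def cloud(n,d):
    p=camera_params(n); V=np.array(p['view']).reshape(4,4)
    v,u=np.mgrid[0:480,0:640].astype(float)
    x=(u-p['cx'])/p['fx']*d; y=(v-p['cy'])/p['fy']*d
    P=np.stack([x,-y,-d,np.ones_like(d)],-1)
    W=P@np.linalg.inv(V).T
    return W[...,:3]
E
python3 - <<'E'
from h import *
for n in ['scene','top']:
    im,d=snap(n); cv2.imwrite(f'pics/{n}0.png',im[...,::-1]); np.save(f'{n}0.npy',d); np.save(f'{n}0i.npy',im)
    print(camera_params(n))
print(manip.get_state())
E
```

```text
{'fx': 576.7877244949749, 'fy': 576.7877244949749, 'cx': 310.8744673188016, 'cy': 241.66202052585646, 'view': array([[ 6.86729483e-01, -7.26693573e-01, -1.78624814e-02,
        -3.09278034e+02],
       [ 5.62559316e-01,  5.15738421e-01,  6.46174046e-01,
        -4.26322792e+02],
       [-4.60358158e-01, -4.53795474e-01,  7.62981018e-01,
        -9.26054741e+02],
       [ 0.00000000e+00,  0.00000000e+00,  0.00000000e+00,
         1.00000000e+00]])}
{'fx': 558.0546714487292, 'fy': 558.0546714487292, 'cx': 314.62830495502624, 'cy': 241.72832938624106, 'view': array([[-9.07772195e-03, -9.99958182e-01,  1.10909588e-03,
         7.79947402e+01],
       [ 9.90608183e-01, -8.84150472e-03,  1.36445066e-01,
        -5.94202359e+02],
       [-1.36429554e-01,  2.33728982e-03,  9.90647018e-01,
        -1.08941885e+03],
       [ 0.00000000e+00,  0.00000000e+00,  0.00000000e+00,
         1.00000000e+00]])}
{'time_s': 0.1, 'joint_positions': array([-1.28669035,  0.31167135,  0.01396962,  1.51290802, -0.00443575,
        1.31918216, -0.02721068]), 'qd': array([ 0.00083789, -0.00186844, -0.00075387, -0.00483317,  0.00148133,
       -0.00154365, -0.00052673]), 'joint_torque': array([ 4.86782847e-04, -3.80857658e+01,  1.46202757e-01, -2.31243449e+01,
        1.22255270e-02,  8.21964000e-03,  5.09337042e-06]), 'tcp_pos': array([175.80116073, 520.48210991, 241.31094682]), 'orientation': array([ 1.62144323e-01,  9.86766475e-01, -1.05850255e-03, -1.49547935e-04]), 'wrist_force': array([-0.13226141, -0.23521753, -0.47395428]), 'wrist_torque': array([-0.03591967, -0.01142582, -0.00840009]), 'opening': 85.86936192780085}
```

View pics/scene0.png

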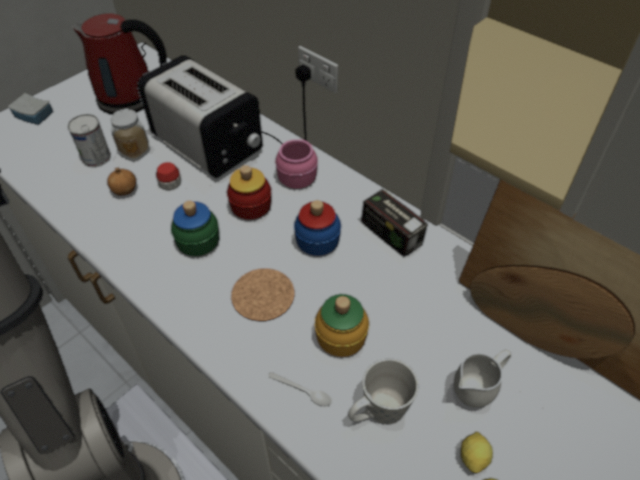

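View pics/top0.png

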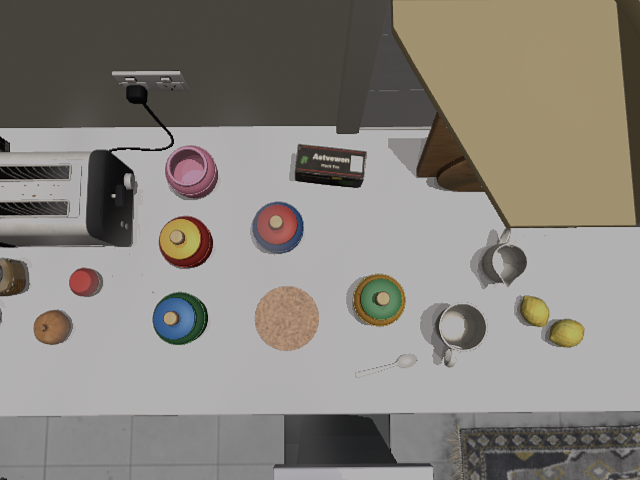

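The top view shows four lidded pots. Red, with the yellow lid, is at (185,242). Blue, with the red lid, is at (278,227). Green, with the blue lid, is at (180,318). Yellow, with the green lid, is at (380,300). The pink pot at (190,172) is open and is the look-alike, so the brick-red one at (185,242) is meant. The trivet is at (287,318) and the mug at (461,327).

```bash
cat > meas.py <<'E'
from h import *
APP={'yl@red':(177,238),'rl@blue':(277,223),'bl@green':(171,319),'gl@yellow':(383,298)}
def knobs(n,im,d,approx,zmin=104,r=28):
    W=cloud(n,d); out={}
    for k,(x,y) in approx.items():
        m=(np.hypot(W[...,0]-x,W[...,1]-y)<r)&(W[...,2]>zmin)&(d>0)
        P=W[m]
        if len(P)<10: out[k]=None; continue
        T=P[P[:,2]>np.percentile(P[:,2],90)-4]
        c,rad=cv2.minEnclosingCircle(T[:,:2].astype(np.float32))
        out[k]=(np.round(T.mean(0),1),np.round(c,1),round(rad,1),round(float(np.percentile(P[:,2],95)),1),len(T))
    return out
E
python3 - <<'E'
from meas import *
im=np.load('top0i.npy');d=np.load('top0.npy');W=cloud('top',d)
ap={k:W[v,u,:2] for k,(u,v) in APP.items()}
print(knobs('top',im,d,ap))
ds=np.load('scene0.npy');print(knobs('scene',im,ds,ap))
for nm,(u,v) in dict(trivet=(287,318),pinkrim=(190,150),toaster=(120,200),mug=(461,327),spoon=(400,360),tea=(330,165),jar=(10,277),table=(330,260)).items(): print(nm,np.round(W[v,u]))
# body centres
hsv=cv2.cvtColor(im,cv2.COLOR_RGB2HSV)
for k,c in ap.items():
    dd=np.hypot(W[...,0]-c[0],W[...,1]-c[1])
    m=(dd<70)&(W[...,2]>92)&(W[...,2]<104); P=W[m]
    c2,r=cv2.minEnclosingCircle(P[:,:2].astype(np.float32)); print(k,'flange',np.round(c2,1),round(r,1), len(P))
    m=(dd<75)&(W[...,2]>35)&(W[...,2]<104); P=W[m]
    c2,r=cv2.minEnclosingCircle(P[:,:2].astype(np.float32)); print(k,'body',np.round(c2,1),round(r,1), len(P))
a=cv2.resize(im[130:360,130:240],None,fx=2.5,fy=2.5); b=cv2.resize(im[190:340,240:420],None,fx=2.5,fy=2.5)
h=max(a.shape[0],b.shape[0]);pad=lambda q:cv2.copyMakeBorder(q,0,h-q.shape[0],0,0,0)
cv2.imwrite('pics/crop0.png',np.hstack([pad(a),pad(b)])[...,::-1])
E
```

```text
{'yl@red': (array([596.9, 333.6, 122. ]), array([597., 333.]), 13.1, 124.0, 115), 'rl@blue': (array([623.8, 146.4, 121.9]), array([624.3, 146.3]), 13.1, 124.1, 114), 'bl@green': (array([445.6, 340.8, 122.5]), array([445.2, 341.3]), 12.8, 124.8, 108), 'gl@yellow': (array([478. , -52.4, 122.2]), array([477.7, -52. ]), 12.8, 124.5, 121)}
{'yl@red': (array([596.3, 332.3, 122.1]), array([596.1, 332.2]), 13.3, 124.4, 63), 'rl@blue': (array([622.7, 145.1, 121.9]), array([623. , 145.8]), 13.8, 123.8, 80), 'bl@green': (array([444.5, 339.9, 121.3]), array([445.1, 340.5]), 13.8, 123.2, 84), 'gl@yellow': (array([477.4, -53.9, 121.6]), array([477.1, -53.5]), 13.4, 123.7, 124)}
trivet [442. 131.   6.]
pinkrim [777. 321.  78.]
toaster [664. 436. 136.]
mug [ 421. -225.    7.]
spoon [356. -99.   5.]
tea [745.  41.  75.]
jar [526. 665.  77.]
table [562.  41.  -0.]
yl@red flange [596.9 333.5] 39.0 711
yl@red body [597.2 333.5] 52.3 1973
rl@blue flange [623.9 146.2] 38.7 729
rl@blue body [625.2 146.8] 51.9 1917
bl@green flange [444.8 341.3] 39.1 795
bl@green body [444.9 341.3] 52.2 2063
gl@yellow flange [477.7 -52.2] 38.9 786
gl@yellow body [477.1 -52.9] 51.8 2003
```

View pics/crop0.png

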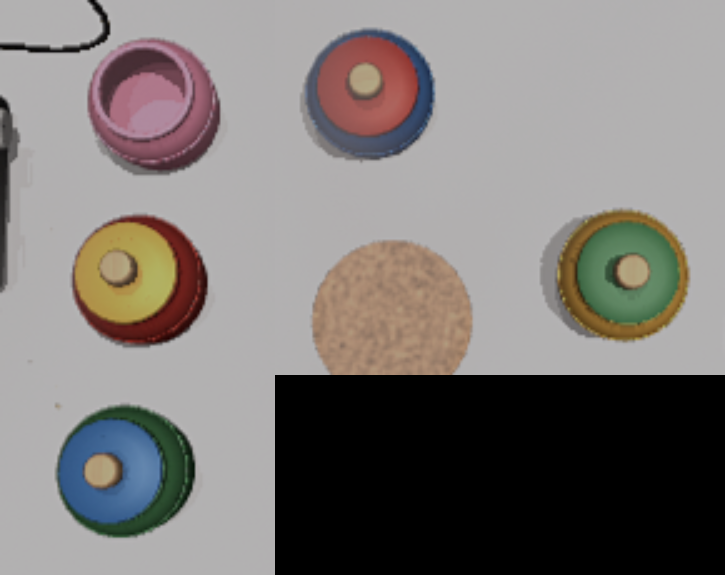

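```bash
python3 -m crank '[[[0,0,0],[0,0,-6.2],45],[[0,0,0],[0,0,-6.2],45],[[0,0,0],[0,0,-6.3],45],[[0,0,0],[0,0,0],45]]' 40
```

```text
time_s: 0.43
tcp_pos: [175.9, 520.7, 241.7]
orientation: [-0.001, 1.0, -0.001, -0.0]
wrist_force: [0.3, 0.4, 0.0]
opening: 44.9
```

```bash
R='x'; python3 -m crank '[[[-18.8,-35.8,3],[0,0,0],45],[[-18.8,-35.8,3],[0,0,0],45],[[-18.8,-35.8,3],[0,0,0],45],[[-18.8,-35.8,3],[0,0,0],45],[[-18.8,-35.8,3],[0,0,0],45],[[-18.8,-35.8,3],[0,0,0],45],[[-18.8,-35.8,3],[0,0,0],45],[[-18.8,-35.8,3],[0,0,0],45]]'
python3 -m crank '[[[-18.8,-35.8,3],[0,0,0],45],[[-18.8,-35.8,3],[0,0,0],45],[[-18.8,-35.8,3],[0,0,0],45],[[-18.8,-35.8,3],[0,0,0],45],[[-18.8,-35.8,3],[0,0,0],45],[[-18.8,-35.8,3],[0,0,0],45],[[-18.8,-35.8,3],[0,0,0],45],[[0,0,0],[0,0,0],45]]'; python3 -m crank '[[[0,0,0],[0,0,0],45]]'
```

```text
time_s: 1.1
tcp_pos: [326.9, 232.8, 218.1]
orientation: [0.001, 1.0, 0.0, -0.0]
wrist_force: [1.1, 1.0, -0.7]
opening: 44.8
time_s: 1.77
tcp_pos: [460.6, -25.5, 197.4]
orientation: [0.008, 1.0, -0.004, 0.001]
wrist_force: [0.2, -1.5, -0.7]
opening: 45.0
time_s: 1.85
tcp_pos: [458.6, -18.7, 197.0]
orientation: [0.004, 1.0, -0.001, -0.0]
wrist_force: [0.5, 1.1, -1.1]
opening: 44.7
```

```bash
python3 -m crank '[[[-9.5,-17,10],[0,0,0],45],[[-9.5,-17,10],[0,0,0],45],[[0,0,25],[0,0,0],45],[[0,0,0],[0,0,0],45],[[0,0,0],[0,0,0],45]]'
python3 - <<'E'
from h import *
im,d=snap('scene'); cv2.imwrite('pics/s1.png',cv2.resize(im[230:400,250:450],None,fx=3,fy=3)[...,::-1])
print(manip.get_state()['tcp_pos'])
E
```

```text
time_s: 2.27
tcp_pos: [475.7, -47.8, 151.2]
orientation: [-0.001, 1.0, 0.001, -0.002]
wrist_force: [-0.7, -0.7, 0.6]
opening: 44.8
[476.90439819 -47.8851658  152.35706125]
```

View pics/s1.png

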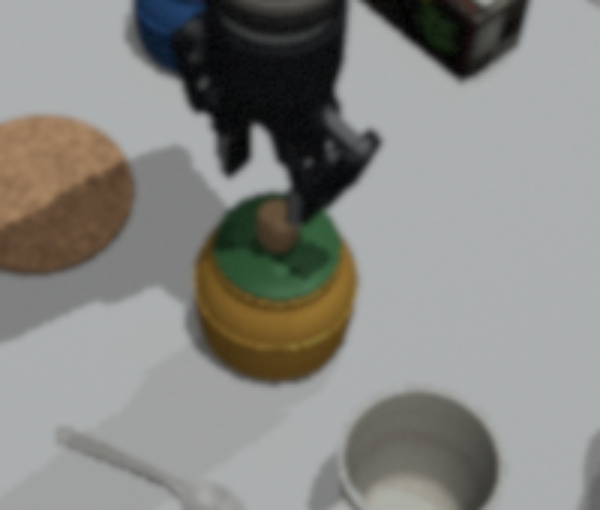

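The picture shows the open jaws above the green knob, at crop (275,225), with no contact. I'll correct about 4.5 mm in y and go down.

```bash
python3 -m crank '[[[-1,-4.7,10],[0,0,0],45],[[0,0,15],[0,0,0],45],[[0,0,10],[0,0,0],45],[[0,0,4],[0,0,0],45],[[0,0,0],[0,0,0],45],[[0,0,0],[0,0,0],45]]' 40
python3 -m crank '[[[0,0,0],[0,0,0],20],[[0,0,0],[0,0,0],20],[[0,0,0],[0,0,0],20],[[0,0,0],[0,0,0],20],[[0,0,0],[0,0,0],20]]' 50
```

```text
time_s: 2.82
tcp_pos: [478.6, -54.2, 113.5]
orientation: [-0.0, 1.0, 0.0, 0.0]
wrist_force: [-0.7, -0.6, 0.5]
opening: 44.9
time_s: 3.23
tcp_pos: [479.3, -54.4, 114.3]
orientation: [-0.0, 1.0, 0.0, 0.001]
wrist_force: [-1.1, 1.1, 4.7]
opening: 24.8
```

```bash
python3 -m crank '[[[0,0,0],[0,0,0],20],[[0,0,0],[0,0,0],20]]' 50; python3 - <<'E'
from h import *
im,d=snap('scene'); cv2.imwrite('pics/s2.png',cv2.resize(im[260:370,290:400],None,fx=5,fy=5)[...,::-1])
E
```

```text
time_s: 3.4
tcp_pos: [479.3, -54.4, 114.3]
orientation: [-0.0, 1.0, 0.0, 0.001]
wrist_force: [-0.5, -0.3, 5.6]
opening: 24.8
```

View pics/s2.png

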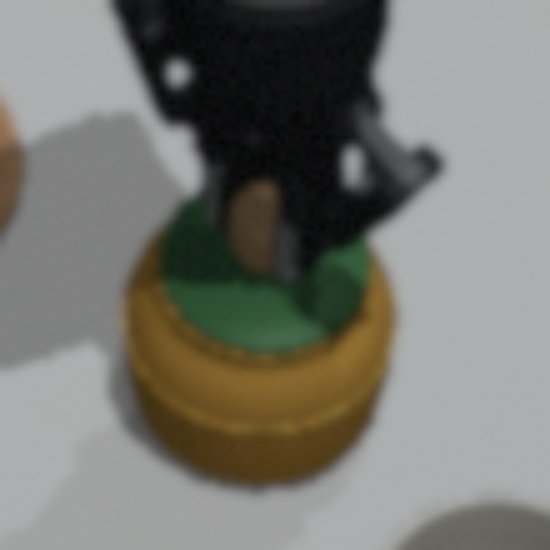

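The knob at crop (255,225) is between the pads, so I'll lift.

```bash
python3 -m crank '[[[0,0,-4],[0,0,0],20],[[0,0,-8],[0,0,0],20],[[0,0,-16],[0,0,0],20],[[0,0,-24],[0,0,0],20],[[0,0,-24],[0,0,0],20],[[0,0,0],[0,0,0],20],[[0,0,0],[0,0,0],20]]'; python3 - <<'E'
from h import *
im,d=snap('scene'); cv2.imwrite('pics/s3.png',im[...,::-1])
im,d=snap('top'); W=cloud('top',d)
m=(np.hypot(W[...,0]-477,W[...,1]+52)<65)&(W[...,2]<91)&(W[...,2]>75);P=W[m]
print(cv2.minEnclosingCircle(P[:,:2].astype(np.float32)))
hsv=cv2.cvtColor(im,cv2.COLOR_RGB2HSV)
# trivet
m=(np.hypot(W[...,0]-442,W[...,1]-131)<85)&(W[...,2]>3)&(W[...,2]<9);P=W[m]
print(cv2.minEnclosingCircle(P[:,:2].astype(np.float32)),P.mean(0))
E
```

```text
time_s: 4.03
tcp_pos: [479.1, -54.6, 190.5]
orientation: [-0.0, 1.0, 0.0, 0.001]
wrist_force: [0.1, -0.4, -2.1]
opening: 24.6
((475.4537353515625, -44.95056915283203), 41.912296295166016)
((442.0733337402344, 130.9508056640625), 84.90603637695312) [441.70353583 132.39265126   5.9530828 ]
```

View pics/s3.png

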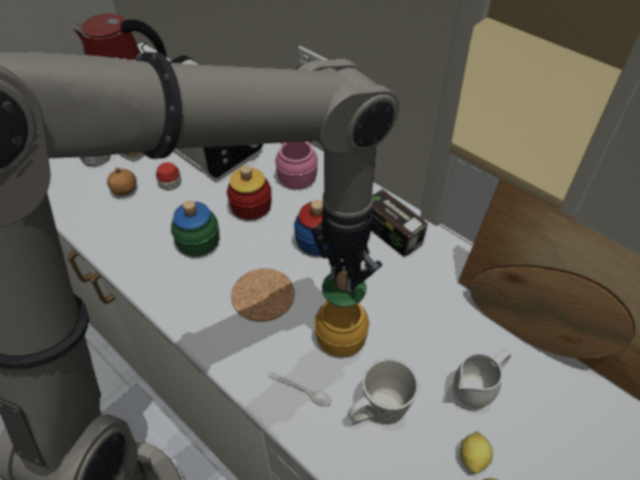

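The green lid is held level at pixel (345,288), and the yellow pot stayed put. I'll park the lid on the trivet.

```bash
python3 -m crank '[[[4,20,0],[0,0,0],20],[[7,36,0],[0,0,0],20],[[8,38,0],[0,0,0],20],[[8,38,0],[0,0,0],20],[[7,36,10],[0,0,0],20],[[3,18.5,20],[0,0,0],20],[[0,0,35],[0,0,0],20],[[0,0,35],[0,0,0],20]]'; python3 -m crank '[[[0,0,25],[0,0,0],20],[[0,0,10],[0,0,0],20],[[0,0,0],[0,0,0],20],[[0,0,0],[0,0,0],20]]'
```

```text
time_s: 4.8
tcp_pos: [440.5, 134.5, 87.7]
orientation: [-0.003, 1.0, 0.0, 0.0]
wrist_force: [-0.4, 0.7, -2.4]
opening: 24.7
time_s: 5.13
tcp_pos: [441.1, 131.7, 54.1]
orientation: [-0.0, 1.0, -0.0, -0.001]
wrist_force: [0.2, -0.1, -0.6]
opening: 24.6
```

```bash
python3 -m crank '[[[0,0,4],[0,0,0],20],[[0,0,3],[0,0,0],20],[[0,0,2],[0,0,0],20],[[0,0,0],[0,0,0],20]]';  python3 -m crank '[[[0,0,1],[0,0,0],20],[[0,0,0],[0,0,0],20]]'
```

```text
time_s: 5.47
tcp_pos: [441.6, 132.2, 45.7]
orientation: [-0.0, 1.0, 0.0, 0.0]
wrist_force: [-1.5, 0.4, -1.3]
opening: 24.9
time_s: 5.63
tcp_pos: [441.4, 132.1, 44.5]
orientation: [-0.0, 1.0, 0.0, 0.0]
wrist_force: [-1.0, 0.2, -2.3]
opening: 24.9
```

```bash
python3 -m crank '[[[0,0,0.8],[0,0,0],20],[[0,0,0],[0,0,0],20]]';  python3 -m crank '[[[0,0,0.7],[0,0,0],20],[[0,0,0],[0,0,0],20]]'
```

```text
time_s: 5.8
tcp_pos: [441.5, 132.1, 44.3]
orientation: [-0.0, 1.0, 0.0, 0.0]
wrist_force: [-1.7, 0.1, 3.6]
opening: 24.7
time_s: 5.97
tcp_pos: [441.5, 132.1, 44.2]
orientation: [-0.0, 1.0, 0.0, 0.0]
wrist_force: [-4.0, -1.1, 10.2]
opening: 24.9
```

```bash
python3 -m crank '[[[0,0,0],[0,0,0],45],[[0,0,0],[0,0,0],45],[[0,0,0],[0,0,0],45],[[0,0,-10],[0,0,0],45],[[0,0,-25],[0,0,0],45],[[0,0,-35],[0,0,0],45],[[0,0,-35],[0,0,0],45],[[0,0,-35],[0,0,0],45]]'; python3 - <<'E'
from h import *
im,d=snap('scene'); cv2.imwrite('pics/s4.png',im[...,::-1])
im,d=snap('top'); cv2.imwrite('pics/t4.png',im[...,::-1]); np.save('t4.npy',d)
W=cloud('top',d); m=(np.hypot(W[...,0]-477,W[...,1]+52)<65)&(W[...,2]>30);P=W[m]
print(cv2.minEnclosingCircle(P[:,:2].astype(np.float32)))
m&=(W[...,2]>81);P=W[m]
print(cv2.minEnclosingCircle(P[:,:2].astype(np.float32)),P[:,2].max())
print(manip.get_state()['tcp_pos'])
E
```

```text
time_s: 6.63
tcp_pos: [440.9, 131.7, 184.8]
orientation: [-0.0, 1.0, -0.0, 0.0]
wrist_force: [1.2, 1.2, -0.3]
opening: 44.5
((477.2014465332031, -53.19399642944336), 51.96314239501953)
((477.3603515625, -51.91872787475586), 40.6183967590332) 91.55141273775098
[445.88831141 133.18719929 189.35232992]
```

View pics/s4.png

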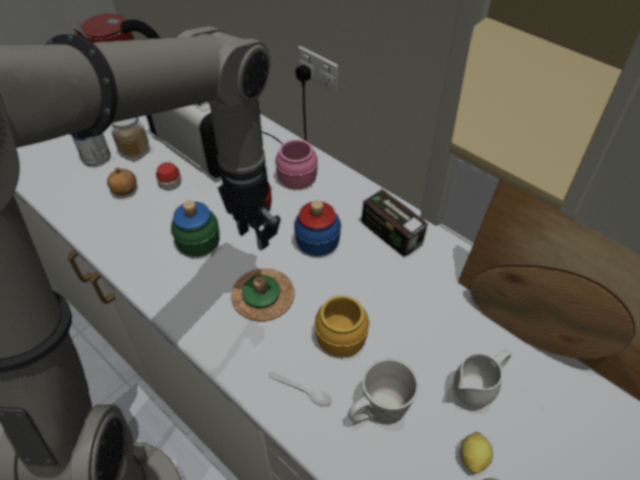

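View pics/t4.png

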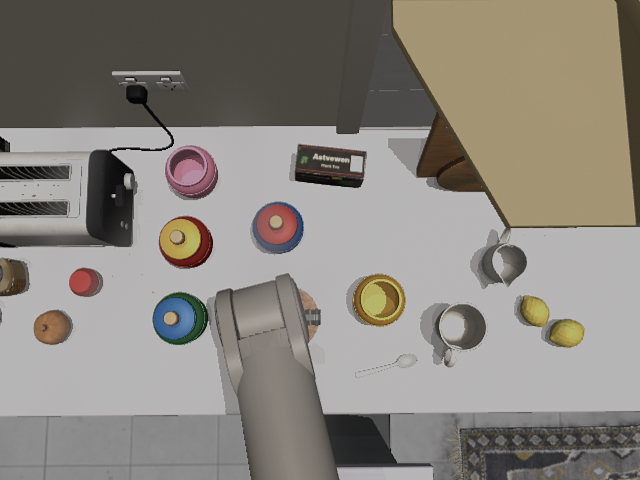

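The green lid lies flat on the trivet at pixel (262,288), and the yellow pot is open and unmoved. Next is the yellow lid on the red pot.

```bash
python3 -m crank '[[[-12,15,0],[0,0,0],45],[[-24,31,0],[0,0,0],45],[[-24,31,0],[0,0,0],45],[[-24,31,0],[0,0,0],45],[[-24,31,0],[0,0,0],45],[[-24,31,0],[0,0,0],45],[[-15,20,15],[0,0,0],45],[[-8,11,15],[0,0,0],45]]'; python3 -m crank '[[[0,0,5],[0,0,0],45],[[0,0,0],[0,0,0],45],[[0,0,0],[0,0,0],45]]'
```

```text
time_s: 7.4
tcp_pos: [597.6, 337.5, 152.3]
orientation: [-0.002, 1.0, 0.001, 0.001]
wrist_force: [-1.1, 0.4, 0.6]
opening: 44.9
time_s: 7.65
tcp_pos: [595.7, 331.6, 147.5]
orientation: [0.0, 1.0, -0.001, -0.001]
wrist_force: [-0.2, 0.5, -0.0]
opening: 45.0
```

```bash
python3 -m crank '[[[-1,1.5,10],[0,0,0],45],[[0,0,12],[0,0,0],45],[[0,0,8],[0,0,0],45],[[0,0,4],[0,0,0],45],[[0,0,0],[0,0,0],45],[[0,0,0],[0,0,0],45]]'
python3 -m crank '[[[0,0,0],[0,0,0],20],[[0,0,0],[0,0,0],20],[[0,0,0],[0,0,0],20],[[0,0,0],[0,0,0],20],[[0,0,0],[0,0,0],20],[[0,0,0],[0,0,0],20]]' 50
```

```text
time_s: 8.15
tcp_pos: [596.8, 334.5, 113.4]
orientation: [-0.0, 1.0, -0.0, -0.0]
wrist_force: [0.2, 0.9, 0.3]
opening: 45.1
time_s: 8.65
tcp_pos: [597.7, 334.9, 114.7]
orientation: [-0.0, 1.0, 0.0, 0.001]
wrist_force: [-0.1, -0.2, 3.0]
opening: 25.0
```

```bash
python3 -m crank '[[[0,0,-4],[0,0,0],20],[[0,0,-10],[0,0,0],20],[[0,0,-20],[0,0,0],20],[[0,0,-24],[0,0,0],20],[[0,0,-20],[0,0,0],20],[[0,0,0],[0,0,0],20],[[0,0,0],[0,0,0],20]]'; python3 -m crank '[[[4,-12,0],[0,0,0],20],[[8,-26,0],[0,0,0],20],[[12,-38,0],[0,0,0],20],[[12,-38,0],[0,0,0],20],[[12,-38,0],[0,0,0],20],[[12,-38,0],[0,0,0],20],[[12,-38,0],[0,0,0],20],[[12,-38,0],[0,0,0],20]]';python3 -m crank '[[[12,-38,0],[0,0,0],20],[[12,-38,0],[0,0,0],20],[[8,-26,0],[0,0,0],20],[[4,-14,0],[0,0,0],20],[[0,0,0],[0,0,0],20],[[0,0,0],[0,0,0],20],[[0,0,0],[0,0,0],20]]'
```

```text
time_s: 9.23
tcp_pos: [597.8, 334.9, 193.1]
orientation: [-0.0, 1.0, 0.001, 0.001]
wrist_force: [-0.0, 0.0, -1.7]
opening: 24.6
time_s: 9.9
tcp_pos: [510.7, 66.9, 189.7]
orientation: [-0.001, 1.0, -0.0, -0.002]
wrist_force: [0.8, -0.2, -1.6]
opening: 25.0
time_s: 10.48
tcp_pos: [476.9, -45.7, 190.7]
orientation: [-0.001, 1.0, 0.001, -0.001]
wrist_force: [0.9, 1.5, -2.5]
opening: 24.6
```

```bash
python3 -m crank '[[[-1,-7.5,10],[0,0,0],20],[[0,0,25],[0,0,0],20],[[0,0,20],[0,0,0],20],[[0,0,8],[0,0,0],20],[[0,0,0],[0,0,0],20],[[0,0,0],[0,0,0],20],[[0,0,0],[0,0,0],20]]'; python3 - <<'E'
from h import *
im,d=snap('scene'); cv2.imwrite('pics/s5.png',cv2.resize(im[250:380,270:410],None,fx=4,fy=4)[...,::-1])
print(manip.get_state()['tcp_pos'])
E
```

```text
time_s: 11.07
tcp_pos: [479.5, -54.8, 129.7]
orientation: [-0.001, 1.0, -0.0, 0.001]
wrist_force: [0.3, -0.2, -1.4]
opening: 24.7
[479.65817002 -54.88478765 129.93139345]
```

View pics/s5.png

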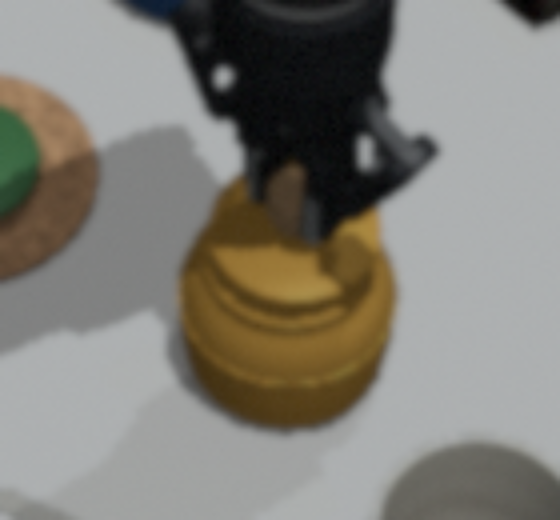

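The yellow lid hangs level just above its mouth, at crop (285,265). I'll nudge it and lower slowly.

```bash
python3 -m crank '[[[0.8,0.7,5],[0,0,0],20],[[0,0,4],[0,0,0],20],[[0,0,3],[0,0,0],20],[[0,0,1],[0,0,0],20],[[0,0,0],[0,0,0],20],[[0,0,0],[0,0,0],20]]'; python3 -m crank '[[[0,0,1],[0,0,0],20],[[0,0,1],[0,0,0],20],[[0,0,0],[0,0,0],20]]'
```

```text
time_s: 11.62
tcp_pos: [477.6, -54.2, 115.8]
orientation: [-0.0, 1.0, -0.0, -0.0]
wrist_force: [0.3, -0.7, -1.1]
opening: 24.8
time_s: 11.87
tcp_pos: [477.9, -54.3, 114.6]
orientation: [-0.0, 1.0, 0.0, 0.0]
wrist_force: [-1.4, 1.5, 3.7]
opening: 24.9
```

```bash
python3 -m crank '[[[0,0,0.3],[0,0,0],20],[[0,0,0],[0,0,0],45],[[0,0,0],[0,0,0],45],[[0,0,0],[0,0,0],45],[[0,0,-10],[0,0,0],45],[[0,0,-20],[0,0,0],45],[[0,0,-20],[0,0,0],45],[[0,0,-20],[0,0,0],45]]'; python3 - <<'E'
from h import *
im,d=snap('scene'); cv2.imwrite('pics/s6.png',cv2.resize(im[250:380,270:410],None,fx=4,fy=4)[...,::-1])
im,d=snap('top'); cv2.imwrite('pics/t6.png',im[...,::-1])
W=cloud('top',d)
for c in [(597,333)]:
  m=(np.hypot(W[...,0]-c[0],W[...,1]-c[1])<65)&(W[...,2]>30);P=W[m]
  print(cv2.minEnclosingCircle(P[:,:2].astype(np.float32)))
  m&=(W[...,2]>81);P=W[m]
  print(cv2.minEnclosingCircle(P[:,:2].astype(np.float32)),P[:,2].max())
print(manip.get_state()['tcp_pos'])
E
```

```text
time_s: 12.53
tcp_pos: [477.5, -54.3, 184.8]
orientation: [-0.0, 1.0, -0.0, -0.0]
wrist_force: [0.4, 0.2, 0.1]
opening: 45.2
((596.6972045898438, 333.7151794433594), 52.50753402709961)
((597.6644897460938, 333.5422058105469), 40.402835845947266) 92.05334590715302
[480.45730206 -54.76290169 187.41465411]
```

View pics/s6.png

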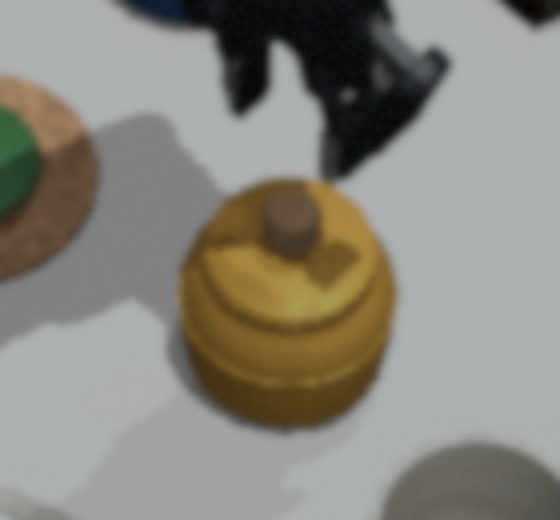

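The yellow lid is seated level, with its knob at crop (290,222). Next is the red lid on the blue pot.

```bash
python3 -m crank '[[[-11,15,0],[0,0,0],45],[[-22,31,0],[0,0,0],45],[[-23,31,0],[0,0,0],45],[[-23,31,0],[0,0,0],45],[[-23,31,0],[0,0,0],45],[[-22,31,0],[0,0,0],45],[[-15,20,15],[0,0,0],45],[[-7,10,15],[0,0,0],45]]'; python3 -m crank '[[[0,0,5],[0,0,0],45],[[0,0,0],[0,0,0],45],[[0,0,0],[0,0,0],45],[[0,0,0],[0,0,0],45]]'
```

```text
time_s: 13.3
tcp_pos: [625.3, 151.6, 152.9]
orientation: [-0.003, 1.0, 0.002, 0.001]
wrist_force: [-0.5, 0.3, -0.7]
opening: 45.2
time_s: 13.63
tcp_pos: [623.6, 143.7, 149.6]
orientation: [0.001, 1.0, -0.0, 0.001]
wrist_force: [0.2, -0.2, 0.6]
opening: 45.3
```

```bash
python3 -m crank '[[[-0.5,2,10],[0,0,0],45],[[0,0,13],[0,0,0],45],[[0,0,9],[0,0,0],45],[[0,0,4],[0,0,0],45],[[0,0,0],[0,0,0],45],[[0,0,0],[0,0,0],45]]'
python3 -m crank '[[[0,0,0],[0,0,0],20],[[0,0,0],[0,0,0],20],[[0,0,0],[0,0,0],20],[[0,0,0],[0,0,0],20],[[0,0,0],[0,0,0],20],[[0,0,0],[0,0,0],20]]' 50
```

```text
time_s: 14.13
tcp_pos: [623.9, 147.6, 112.6]
orientation: [-0.0, 1.0, -0.0, -0.0]
wrist_force: [-0.4, 0.2, 0.5]
opening: 44.5
time_s: 14.63
tcp_pos: [624.7, 147.8, 113.6]
orientation: [-0.0, 1.0, 0.0, 0.001]
wrist_force: [0.7, 0.3, 5.3]
opening: 24.4
```

```bash
python3 -m crank '[[[0,0,-4],[0,0,0],20],[[0,0,-10],[0,0,0],20],[[0,0,-20],[0,0,0],20],[[0,0,-24],[0,0,0],20],[[0,0,-20],[0,0,0],20],[[0,0,0],[0,0,0],20],[[0,0,0],[0,0,0],20]]'; python3 -m crank '[[[2,14,0],[0,0,0],20],[[4,26,0],[0,0,0],20],[[5,36,0],[0,0,0],20],[[5,36,0],[0,0,0],20],[[5,36,0],[0,0,0],20],[[4,26,0],[0,0,0],20],[[1.7,13,0],[0,0,0],20],[[0,0,0],[0,0,0],20]]';python3 -m crank '[[[0,0,0],[0,0,0],20],[[0,0,0],[0,0,0],20]]'
```

```text
time_s: 15.22
tcp_pos: [624.4, 148.1, 191.4]
orientation: [-0.0, 1.0, 0.0, 0.001]
wrist_force: [-0.1, -0.7, -1.9]
opening: 24.6
time_s: 15.88
tcp_pos: [593.3, 341.5, 187.6]
orientation: [-0.005, 1.0, 0.001, -0.003]
wrist_force: [-0.2, 0.5, -2.1]
opening: 24.9
time_s: 16.05
tcp_pos: [597.9, 331.5, 189.7]
orientation: [0.001, 1.0, -0.002, -0.0]
wrist_force: [-0.7, -0.9, -1.6]
opening: 24.4
```

```bash
python3 -m crank '[[[0,2,10],[0,0,0],20],[[0,0,25],[0,0,0],20],[[0,0,20],[0,0,0],20],[[0,0,7],[0,0,0],20],[[0,0,0],[0,0,0],20],[[0,0,0],[0,0,0],20],[[0,0,0],[0,0,0],20]]'; python3 - <<'E'
from h import *
im,d=snap('scene'); cv2.imwrite('pics/s7.png',cv2.resize(im[120:250,180:320],None,fx=4,fy=4)[...,::-1])
print(manip.get_state()['tcp_pos'])
E
```

```text
time_s: 16.63
tcp_pos: [598.4, 336.6, 130.2]
orientation: [0.0, 1.0, 0.001, 0.001]
wrist_force: [-0.4, 0.9, -2.0]
opening: 24.7
[598.51352223 336.91281142 130.47437524]
```

View pics/s7.png

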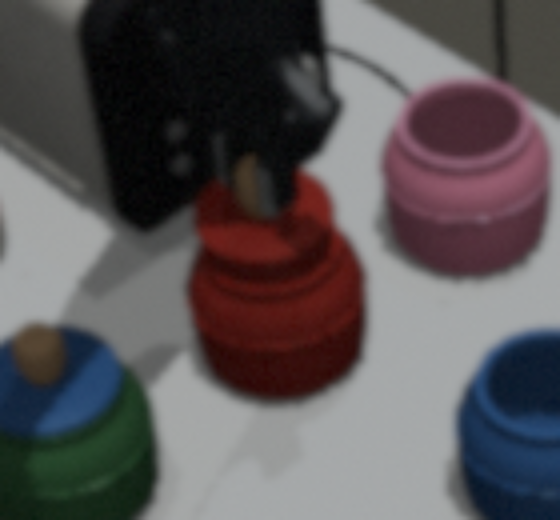

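```bash
cat > chk.py <<'E'
from h import *
import sys
x,y=map(float,sys.argv[1:3])
im,d=snap('scene');W=cloud('scene',d)
hsv=cv2.cvtColor(im,cv2.COLOR_RGB2HSV)
near=(np.hypot(W[...,0]-x,W[...,1]-y)<60)&(d>0)&(hsv[...,1]>90)
for a,b in [(20,55),(55,78),(82,88),(96,112),(90,120)]:
    P=W[near&(W[...,2]>a)&(W[...,2]<b)]
    if len(P)<20: continue
    c,r=cv2.minEnclosingCircle(P[:,:2].astype(np.float32)); 
    # algebraic circle fit of visible
    print((a,b),len(P),np.round(c,1),round(r,1))
p=camera_params('scene');V=np.array(p['view'])
for z in (0,86,102,118):
    q=V@[x,y,z,1]; print(z,round(p['cx']-p['fx']*q[0]/q[2],1),round(p['cy']+p['fy']*q[1]/q[2],1))
E
python3 chk.py 597 333.5
```

```text
(20, 55) 515 [595.5 331.2] 52.1
(55, 78) 511 [591.7 326.4] 47.9
(82, 88) 128 [594.8 330.8] 39.2
(96, 112) 448 [594.6 335.3] 41.2
(90, 120) 511 [594.  334.6] 41.9
0 250.5 206.9
86 246.7 180.2
102 245.9 174.9
118 245.2 169.6
```

```bash
python3 -m crank '[[[0,-2.8,4],[0,0,0],20],[[0,0,4],[0,0,0],20],[[0,0,3],[0,0,0],20],[[0,0,1],[0,0,0],20],[[0,0,0],[0,0,0],20],[[0,0,0],[0,0,0],20]]'; python3 -m crank '[[[0,0,1],[0,0,0],20],[[0,0,1],[0,0,0],20],[[0,0,0],[0,0,0],20]]'
```

```text
time_s: 17.23
tcp_pos: [597.0, 334.2, 116.3]
orientation: [-0.0, 1.0, -0.0, -0.0]
wrist_force: [1.2, -1.1, -1.9]
opening: 24.7
time_s: 17.48
tcp_pos: [597.0, 334.1, 114.3]
orientation: [-0.0, 1.0, -0.0, -0.0]
wrist_force: [-0.2, -0.4, -1.5]
opening: 24.7
```

```bash
python3 -m crank '[[[0,0,1],[0,0,0],20],[[0,0,0],[0,0,0],20]]'; python3 -m crank '[[[0,0,0.6],[0,0,0],20],[[0,0,0],[0,0,0],20]]'
```

```text
time_s: 17.65
tcp_pos: [597.2, 334.2, 113.7]
orientation: [-0.0, 1.0, 0.0, 0.0]
wrist_force: [1.3, -0.0, -1.2]
opening: 25.0
time_s: 17.82
tcp_pos: [597.3, 334.2, 113.7]
orientation: [-0.0, 1.0, 0.0, 0.0]
wrist_force: [-1.0, 0.0, 1.9]
opening: 24.7
```

Contact is at the expected height (113.7). I'll release and check.

```bash
python3 -m crank '[[[0,0,0.3],[0,0,0],20],[[0,0,0],[0,0,0],45],[[0,0,0],[0,0,0],45],[[0,0,0],[0,0,0],45],[[0,0,-10],[0,0,0],45],[[0,0,-20],[0,0,0],45],[[0,0,-20],[0,0,0],45],[[0,0,-20],[0,0,0],45]]'; python3 - <<'E'
from h import *
im,d=snap('scene'); cv2.imwrite('pics/s8.png',cv2.resize(im[120:270,150:350],None,fx=4,fy=4)[...,::-1])
im,d=snap('top'); cv2.imwrite('pics/t8.png',im[...,::-1])
W=cloud('top',d)
for c in [(625,146)]:
  m=(np.hypot(W[...,0]-c[0],W[...,1]-c[1])<65)&(W[...,2]>30);P=W[m]
  print(cv2.minEnclosingCircle(P[:,:2].astype(np.float32)))
  m&=(W[...,2]>81);P=W[m]
  print(cv2.minEnclosingCircle(P[:,:2].astype(np.float32)),P[:,2].max())
print(manip.get_state()['tcp_pos'])
E
```

```text
time_s: 18.48
tcp_pos: [597.2, 334.0, 183.9]
orientation: [-0.0, 1.0, -0.0, 0.0]
wrist_force: [0.8, -0.2, 0.4]
opening: 44.9
((625.334228515625, 146.67416381835938), 52.154720306396484)
((625.1332397460938, 146.7517547607422), 40.2946662902832) 92.19131860551238
[599.91328635 335.05057503 188.11893014]
```

View pics/s8.png

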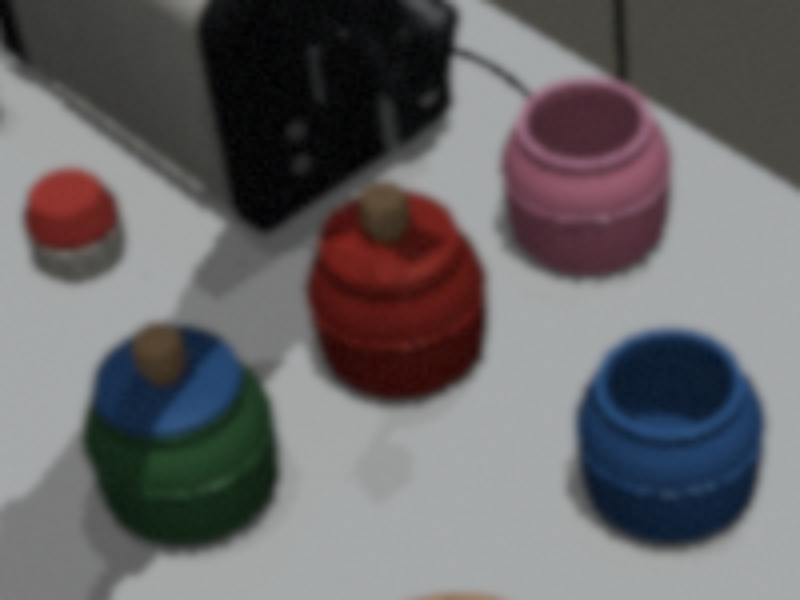

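The red lid is seated on the brick-red pot, with its knob at crop (385,212). Next is the blue lid on the green pot.

```bash
python3 -m crank '[[[12,1,0],[0,0,0],45],[[25,1,0],[0,0,0],45],[[36,1.5,0],[0,0,0],45],[[36,1.5,0],[0,0,0],45],[[28,1,5],[0,0,0],45],[[14,0.5,15],[0,0,0],45],[[1,0,15],[0,0,0],45],[[0,0,0],[0,0,0],45]]'; python3 -m crank '[[[0,0,0],[0,0,0],45],[[0,0,0],[0,0,0],45],[[0,0,0],[0,0,0],45]]'
```

```text
time_s: 19.25
tcp_pos: [441.4, 339.8, 144.7]
orientation: [-0.002, 1.0, -0.002, -0.003]
wrist_force: [-0.3, -0.1, -0.9]
opening: 44.7
time_s: 19.5
tcp_pos: [446.7, 340.4, 148.6]
orientation: [0.0, 1.0, 0.0, 0.001]
wrist_force: [0.3, -0.7, 0.8]
opening: 45.1
```

```bash
python3 -m crank '[[[0.8,0.5,10],[0,0,0],45],[[0,0,13],[0,0,0],45],[[0,0,9],[0,0,0],45],[[0,0,3],[0,0,0],45],[[0,0,0],[0,0,0],45],[[0,0,0],[0,0,0],45]]'
python3 -m crank '[[[0,0,0],[0,0,0],20],[[0,0,0],[0,0,0],20],[[0,0,0],[0,0,0],20],[[0,0,0],[0,0,0],20],[[0,0,0],[0,0,0],20],[[0,0,0],[0,0,0],20]]' 50
```

```text
time_s: 20.0
tcp_pos: [444.5, 340.9, 112.5]
orientation: [-0.0, 1.0, -0.0, 0.0]
wrist_force: [0.3, 0.2, 0.2]
opening: 45.2
time_s: 20.5
tcp_pos: [445.0, 341.5, 113.5]
orientation: [-0.0, 1.0, 0.001, 0.001]
wrist_force: [-0.4, -0.1, 4.6]
opening: 24.5
```

```bash
python3 -m crank '[[[0,0,-4],[0,0,0],20],[[0,0,-10],[0,0,0],20],[[0,0,-20],[0,0,0],20],[[0,0,-24],[0,0,0],20],[[0,0,-20],[0,0,0],20],[[0,0,0],[0,0,0],20],[[0,0,0],[0,0,0],20]]'; python3 -m crank '[[[-10,-11,0],[0,0,0],20],[[-20,-21.5,0],[0,0,0],20],[[-26,-28,0],[0,0,0],20],[[-26,-28,0],[0,0,0],20],[[-26,-28,0],[0,0,0],20],[[-26,-28,0],[0,0,0],20],[[-24,-26,0],[0,0,0],20],[[-15,-16,0],[0,0,0],20]]';python3 -m crank '[[[-7,-8,0],[0,0,0],20],[[0,0,0],[0,0,0],20],[[0,0,0],[0,0,0],20],[[0,0,0],[0,0,0],20],[[0,0,0],[0,0,0],20]]'
```

```text
time_s: 21.08
tcp_pos: [444.8, 341.2, 191.7]
orientation: [-0.0, 1.0, 0.001, 0.001]
wrist_force: [-0.6, -0.4, -2.1]
opening: 24.9
time_s: 21.75
tcp_pos: [618.6, 148.8, 188.4]
orientation: [0.002, 1.0, -0.002, -0.001]
wrist_force: [-0.0, -1.8, -1.0]
opening: 25.1
time_s: 22.17
tcp_pos: [622.9, 149.9, 190.3]
orientation: [-0.003, 1.0, 0.001, -0.001]
wrist_force: [0.1, -0.6, -0.4]
opening: 24.5
```

```bash
python3 -m crank '[[[-1.5,-2,10],[0,0,0],20],[[0,0,25],[0,0,0],20],[[0,0,20],[0,0,0],20],[[0,0,7],[0,0,0],20],[[0,0,0],[0,0,0],20],[[0,0,0],[0,0,0],20],[[0,0,0],[0,0,0],20],[[0,0,0],[0,0,0],20]]'; python3 - <<'E'
from h import *
im,d=snap('scene'); cv2.imwrite('pics/s9.png',cv2.resize(im[180:270,260:380],None,fx=5,fy=5)[...,::-1])
print(manip.get_state()['tcp_pos'])
E
```

```text
time_s: 22.83
tcp_pos: [627.1, 144.8, 130.4]
orientation: [-0.0, 1.0, 0.0, 0.002]
wrist_force: [-0.1, -0.9, -0.9]
opening: 24.9
[627.03727516 144.72570014 130.24066949]
```

View pics/s9.png

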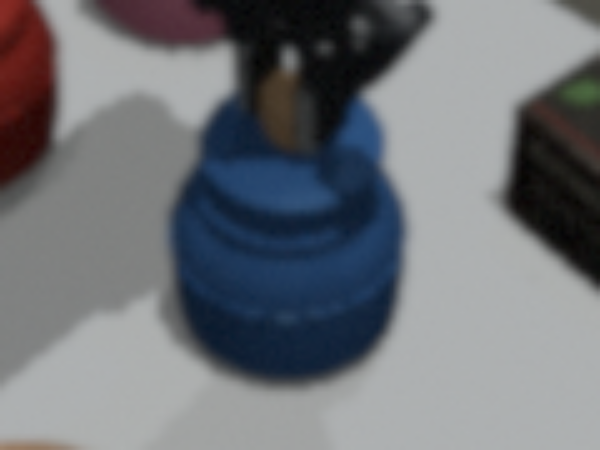

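The blue lid hangs level over the blue pot at crop (292,160). I'll nudge it to the mouth centre and lower.

```bash
python3 -m crank '[[[1.6,2,4],[0,0,0],20],[[0,0,4],[0,0,0],20],[[0,0,3],[0,0,0],20],[[0,0,2],[0,0,0],20],[[0,0,0],[0,0,0],20],[[0,0,0],[0,0,0],20]]'; python3 -m crank '[[[0,0,1],[0,0,0],20],[[0,0,1],[0,0,0],20],[[0,0,0],[0,0,0],20]]'
```

```text
time_s: 23.38
tcp_pos: [624.2, 146.4, 115.3]
orientation: [-0.0, 1.0, -0.0, -0.0]
wrist_force: [0.4, -0.5, -1.3]
opening: 24.6
time_s: 23.63
tcp_pos: [624.5, 146.5, 113.7]
orientation: [-0.0, 1.0, 0.0, 0.0]
wrist_force: [-0.9, 0.6, -1.3]
opening: 24.7
```

```bash
python3 -m crank '[[[0,0,0.8],[0,0,0],20],[[0,0,0],[0,0,0],20]]'
```

```text
time_s: 23.8
tcp_pos: [624.5, 146.5, 113.6]
orientation: [-0.0, 1.0, 0.0, 0.0]
wrist_force: [-1.5, -0.1, 2.6]
opening: 24.9
```

```bash
python3 -m crank '[[[0,0,0.3],[0,0,0],20],[[0,0,0],[0,0,0],45],[[0,0,0],[0,0,0],45],[[0,0,0],[0,0,0],45],[[0,0,-10],[0,0,0],45],[[0,0,-20],[0,0,0],45],[[0,0,-20],[0,0,0],45],[[0,0,-20],[0,0,0],45]]'; python3 - <<'E'
from h import *
from meas import knobs
im,d=snap('scene'); cv2.imwrite('pics/s10.png',cv2.resize(im[150:330,170:380],None,fx=3.5,fy=3.5)[...,::-1])
print(knobs('scene',im,d,{'gl':(442,132)},zmin=42))
im,d=snap('top'); cv2.imwrite('pics/t10.png',im[...,::-1])
W=cloud('top',d)
print(knobs('top',im,d,{'gl':(442,132)},zmin=42))
for c in [(445,341)]:
  m=(np.hypot(W[...,0]-c[0],W[...,1]-c[1])<65)&(W[...,2]>30);P=W[m]
  print(cv2.minEnclosingCircle(P[:,:2].astype(np.float32)))
  m&=(W[...,2]>81);P=W[m]
  print(cv2.minEnclosingCircle(P[:,:2].astype(np.float32)),P[:,2].max())
print(manip.get_state()['tcp_pos'])
E
```

```text
time_s: 24.47
tcp_pos: [624.3, 146.6, 183.7]
orientation: [-0.0, 1.0, -0.0, 0.0]
wrist_force: [0.1, -0.3, -0.1]
opening: 44.9
{'gl': (array([426. , 123.6, 634.2]), array([424.9, 126.7]), 16.4, 636.3, 145)}
{'gl': (array([426.6, 130.6, 637.1]), array([427.4, 130.9]), 20.2, 639.3, 839)}
((444.60076904296875, 341.16534423828125), 52.15082550048828)
((445.10308837890625, 341.5218505859375), 40.29057312011719) 91.24277456659274
[627.2727155  146.74623318 187.51197635]
```

View pics/s10.png

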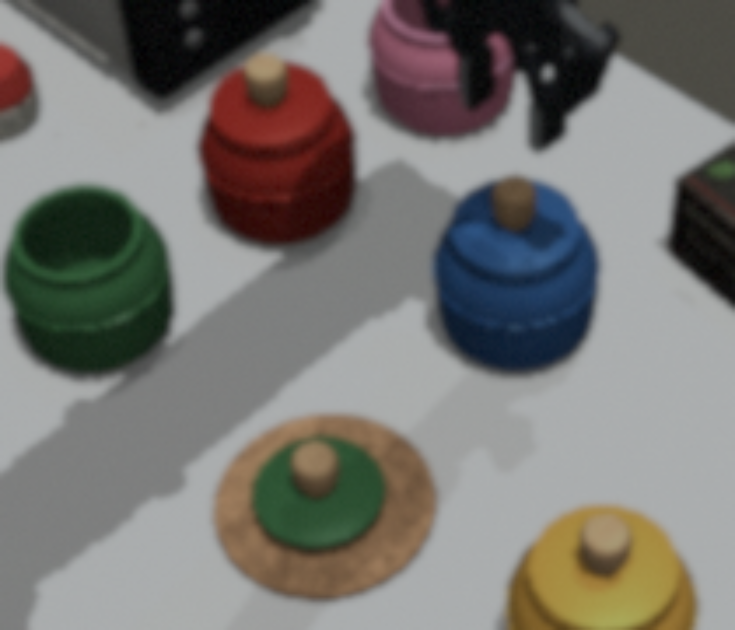

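Red, blue and yellow are seated. The green lid is flat on the trivet at crop (315,490), and the green pot is open at (445,341). I'll go back to TCP (441.5,132.1), where I released it.

```bash
python3 -m crank '[[[12,-1,0],[0,0,0],45],[[25,-2,0],[0,0,0],45],[[36,-3,0],[0,0,0],45],[[36,-3,0],[0,0,0],45],[[34,-2.5,5],[0,0,0],45],[[24,-2,15],[0,0,0],45],[[12,-1,20],[0,0,0],45],[[4,0,20],[0,0,0],45]]'; python3 -m crank '[[[0,0,25],[0,0,0],45],[[0,0,15],[0,0,0],45],[[0,0,0],[0,0,0],45],[[0,0,0],[0,0,0],45],[[0,0,0],[0,0,0],45]]'
```

```text
time_s: 25.23
tcp_pos: [438.7, 132.2, 122.1]
orientation: [-0.001, 1.0, 0.001, -0.001]
wrist_force: [0.2, 0.8, 0.4]
opening: 44.9
time_s: 25.65
tcp_pos: [442.3, 132.1, 83.3]
orientation: [-0.0, 1.0, 0.0, 0.001]
wrist_force: [0.3, 0.3, 0.1]
opening: 45.2
```

```bash
python3 -m crank '[[[0.5,0,10],[0,0,0],45],[[0,0,15],[0,0,0],45],[[0,0,9],[0,0,0],45],[[0,0,4],[0,0,0],45],[[0,0,0],[0,0,0],45],[[0,0,0],[0,0,0],45]]'
python3 -m crank '[[[0,0,0],[0,0,0],20],[[0,0,0],[0,0,0],20],[[0,0,0],[0,0,0],20],[[0,0,0],[0,0,0],20],[[0,0,0],[0,0,0],20],[[0,0,0],[0,0,0],20]]' 50
```

```text
time_s: 26.15
tcp_pos: [441.1, 131.9, 44.6]
orientation: [-0.0, 1.0, -0.0, 0.0]
wrist_force: [-0.4, -0.8, 0.1]
opening: 45.2
time_s: 26.65
tcp_pos: [441.7, 132.2, 45.3]
orientation: [-0.0, 1.0, 0.0, 0.001]
wrist_force: [-0.2, -0.4, 6.2]
opening: 24.5
```

```bash
python3 -m crank '[[[0,0,-4],[0,0,0],20],[[0,0,-12],[0,0,0],20],[[0,0,-25],[0,0,0],20],[[0,0,-35],[0,0,0],20],[[0,0,-35],[0,0,0],20],[[0,0,-25],[0,0,0],20],[[0,0,-10],[0,0,0],20],[[0,0,0],[0,0,0],20]]'; python3 -m crank '[[[-0.5,12,0],[0,0,0],20],[[-0.5,25,0],[0,0,0],20],[[-0.5,36,0],[0,0,0],20],[[-0.5,36,0],[0,0,0],20],[[-0.5,36,0],[0,0,0],20],[[-0.5,34,0],[0,0,0],20],[[-0.5,20,0],[0,0,0],20],[[-0.5,10,0],[0,0,0],20]]'; python3 -m crank '[[[0,0,0],[0,0,0],20],[[0,0,0],[0,0,0],20],[[0,0,0],[0,0,0],20],[[0,0,0],[0,0,0],20]]'
```

```text
time_s: 27.32
tcp_pos: [442.3, 132.5, 192.5]
orientation: [-0.0, 1.0, 0.001, 0.002]
wrist_force: [1.0, 0.1, -1.3]
opening: 24.8
time_s: 27.98
tcp_pos: [441.1, 345.7, 186.6]
orientation: [-0.004, 1.0, -0.001, -0.003]
wrist_force: [-0.5, 1.1, -2.9]
opening: 24.7
time_s: 28.32
tcp_pos: [445.4, 338.3, 190.2]
orientation: [0.002, 1.0, -0.001, -0.0]
wrist_force: [-0.2, -0.9, -1.1]
opening: 24.4
```

```bash
python3 -m crank '[[[0,1.2,10],[0,0,0],20],[[0,0,25],[0,0,0],20],[[0,0,20],[0,0,0],20],[[0,0,7],[0,0,0],20],[[0,0,0],[0,0,0],20],[[0,0,0],[0,0,0],20],[[0,0,0],[0,0,0],20],[[0,0,0],[0,0,0],20]]'; python3 - <<'E'
from h import *
im,d=snap('scene'); cv2.imwrite('pics/s11.png',cv2.resize(im[170:270,130:260],None,fx=5,fy=5)[...,::-1])
print(manip.get_state()['tcp_pos'])
E
```

```text
time_s: 28.98
tcp_pos: [445.8, 342.8, 130.1]
orientation: [-0.0, 1.0, 0.001, 0.001]
wrist_force: [0.1, 0.2, -1.7]
opening: 24.8
[445.622791   342.74800788 129.89829435]
```

View pics/s11.png

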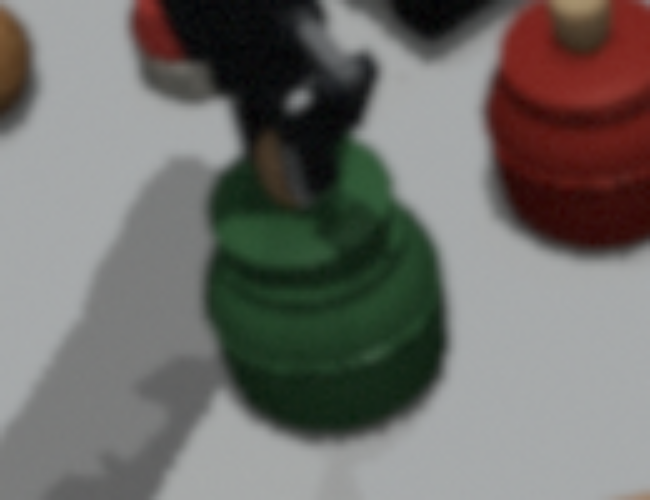

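The green lid hangs above the green pot at crop (300,210). I'll move y by -1.2 and lower.

```bash
python3 -m crank '[[[0,-1.2,4],[0,0,0],20],[[0,0,4],[0,0,0],20],[[0,0,3],[0,0,0],20],[[0,0,2],[0,0,0],20],[[0,0,0],[0,0,0],20],[[0,0,0],[0,0,0],20]]'; python3 -m crank '[[[0,0,1],[0,0,0],20],[[0,0,0.6],[0,0,0],20],[[0,0,0],[0,0,0],20]]'
```

```text
time_s: 29.53
tcp_pos: [444.6, 340.8, 115.4]
orientation: [-0.0, 1.0, -0.0, -0.0]
wrist_force: [-0.9, -0.9, 0.4]
opening: 24.6
time_s: 29.78
tcp_pos: [444.6, 340.8, 115.4]
orientation: [-0.0, 1.0, 0.0, -0.0]
wrist_force: [-3.6, -1.6, 8.0]
opening: 24.8
```

```bash
python3 -m crank '[[[0,0,0.7],[0,0,0],20],[[0,0,0],[0,0,0],20]]'
```

```text
time_s: 29.95
tcp_pos: [444.7, 340.9, 115.3]
orientation: [-0.0, 1.0, 0.0, -0.0]
wrist_force: [-4.1, -3.6, 11.1]
opening: 24.5
```

Contact is at 115.3, which matches full seating for this grip (5.3 mm above the knob point). I'll release and retreat.

```bash
python3 -m crank '[[[0,0,-0.6],[0,0,0],20],[[0,0,0],[0,0,0],45],[[0,0,0],[0,0,0],45],[[0,0,0],[0,0,0],45],[[0,0,-10],[0,0,0],45],[[0,0,-20],[0,0,0],45],[[0,0,-30],[0,0,0],45],[[0,0,-35],[0,0,0],45]]'; python3 -m crank '[[[15,5,-20],[0,0,0],45],[[20,30,0],[0,0,0],45],[[20,30,0],[0,0,0],45],[[20,30,0],[0,0,0],45],[[20,30,0],[0,0,0],45],[[20,30,0],[0,0,0],45],[[20,30,0],[0,0,0],45],[[0,0,0],[0,0,0],45]]';python3 -m crank '[[[0,0,0],[0,0,0],45],[[0,0,0],[0,0,0],45],[[0,0,0],[0,0,0],45],[[0,0,0],[0,0,0],45]]'
python3 - <<'E'
from meas import *
ims,ds=snap('scene'); cv2.imwrite('pics/s12.png',ims[...,::-1])
im,d=snap('top'); cv2.imwrite('pics/t12.png',im[...,::-1])
ap={'red':(597,333.5),'blue':(625,146.5),'green':(445,341.3),'yellow':(477.3,-52.5)}
print(knobs('scene',ims,ds,ap));print(knobs('top',im,d,ap)); W=cloud('top',d)
for k,c in ap.items():
    dd=np.hypot(W[...,0]-c[0],W[...,1]-c[1])
    m=(dd<75)&(W[...,2]>35)&(W[...,2]<104); P=W[m]
    c2,r=cv2.minEnclosingCircle(P[:,:2].astype(np.float32)); 
    m=(dd<36)&(dd>18)&(W[...,2]>60);P=W[m];A=np.c_[P[:,:2]-c,np.ones(len(P))];s=np.linalg.lstsq(A,P[:,2],rcond=None)[0]
    print(k,'body',np.round(c2,1),round(r,1),'tilt deg',np.round(np.degrees(s[:2]),1),'z',round(s[2],1))
E
```

```text
time_s: 30.62
tcp_pos: [443.6, 340.2, 208.6]
orientation: [-0.0, 1.0, -0.001, -0.002]
wrist_force: [0.1, 0.7, -0.9]
opening: 45.0
time_s: 31.28
tcp_pos: [300.5, 534.2, 228.5]
orientation: [-0.007, 1.0, 0.003, -0.003]
wrist_force: [-0.9, 0.9, -0.2]
opening: 45.3
time_s: 31.62
tcp_pos: [311.4, 524.5, 229.2]
orientation: [0.001, 1.0, -0.0, 0.001]
wrist_force: [0.4, 0.8, 0.6]
opening: 45.0
{'red': (array([595.6, 332.1, 122.2]), array([595.8, 331.8]), 13.0, 124.4, 63), 'blue': (array([623.2, 145.9, 121.8]), array([624. , 144.4]), 13.9, 123.6, 76), 'green': (array([442.5, 338.8, 121.9]), array([443.1, 340.6]), 13.4, 123.8, 77), 'yellow': (array([476.5, -54.8, 121.8]), array([476.3, -54.3]), 12.9, 123.9, 123)}
{'red': (array([596.1, 334.2, 122.5]), array([596.1, 333. ]), 12.7, 124.4, 102), 'blue': (array([623.9, 147. , 122.2]), array([623.4, 146.9]), 12.8, 124.8, 115), 'green': (array([444.7, 341. , 122.2]), array([444.4, 340.4]), 13.1, 124.6, 113), 'yellow': (array([477.1, -53.4, 122.2]), array([477.1, -53.7]), 12.5, 124.4, 110)}
red body [596.9 333.8] 52.3 tilt deg [0.1 0.5] z 93.2
blue body [625.5 147.1] 52.2 tilt deg [-0.2 -0. ] z 93.1
green body [444.8 341.6] 52.3 tilt deg [-0.5  0.2] z 93.4
yellow body [477. -53.] 51.9 tilt deg [ 0.1 -0.5] z 93.2
```

View pics/s12.png

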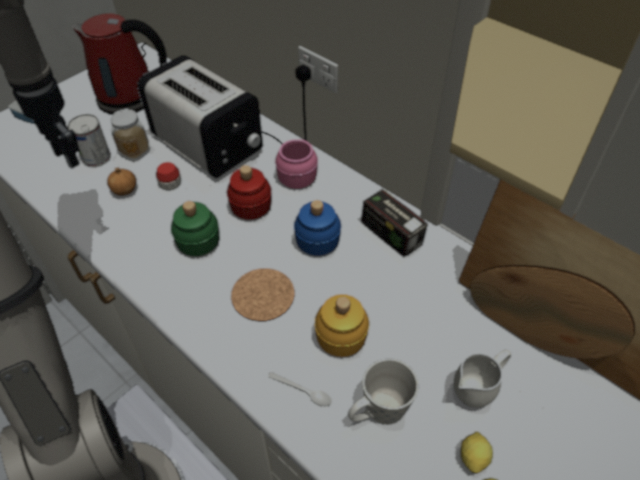

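View pics/t12.png

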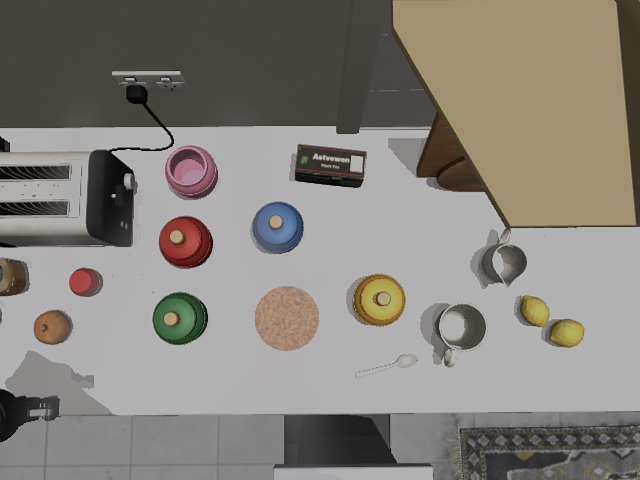

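All four lids are on their own pots: red (185,242), blue (278,227), green (180,318) and yellow (380,300). The mug at (461,327) has not moved, and the arm is clear.

```bash
python3 -c "
from cell import finish_job
print(finish_job())"
```

```text
the job is handed in; nothing more can be done
None
```

All four lids are on the canisters of their own colour, and I handed the job in at about 32 s of the allowed 120 s. I parked the green lid on the trivet first, then put yellow, red and blue on their own canisters, and green last.

- **Seating:** in the last pictures every knob top measured about 122 mm high, the height expected for a fully seated lid. Every lid was tilted less than about 0.6°, which is level within measurement noise.
- **Canisters and mug:** each canister is within about 1 mm of where it started. The mug looks unmoved in the pictures, though I did not measure it.
- **Setting down:** each lid touched its rim at the expected height before I let go. The highest wrist force I saw was about 12 N. The arm ended clear of everything.
- **Disagreements:** the two cameras differ by 1–2 mm on knob positions, which is within their stated calibration. While gripping a knob, the gripper read about 25 mm rather than the stated 27 mm, but every grip held.

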